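# Close a polisher gear head and hold it shut

## Task

Lock the sliding carriage of the holding fixture by turning its orange clamp knob clockwise all the way, then take the green upper half of the polisher's gear head out of the red tray, fit it over the two dowels of the lower half and push it fully home against the spring, flush all round. Finish while still holding the two halves pressed shut (do not let go: the spring would lift the cover), and leave the jar, the blue backing plate and the screwdriver where they are.

Things in the scene. Friction and masses are not known exactly. Their poses are not given: they have to be found in the camera images.
- knob_grip (a point): Grip point of the orange bar-shaped clamp knob, on its turning axis, 71 mm above the table. The bar is 44 mm long, 14 mm thick, 34 mm high (17 mm above and below this point) and lies along this point's y axis; the point turns with it, z is up. Below it is an orange disc of 44 mm diameter, its top 17 mm below this point. It stands 100 mm from the slide's centre line, on the robot's side.
- clamp_knob (a joint): Angle of the clamp knob in rad: 0 free, grows as it is turned clockwise seen from above, stops at 1.55. It drives a steel brake shoe against the carriage's edge (about 0.1 N m to turn) and stays where it is left; locked, the carriage resists over 10 N. Locked above 1.2; it starts between 0 and 0.25.
- housing_face (a point): Centre of the flat top (joint face) of the green lower gear-head half, 71 mm above the table. Face 68 mm (x) by 100 mm (y); z is up. Two steel dowels, 9 mm diameter, stand on it at y = -36 and +36 mm (x = 0), 17 mm high, the top 5 mm tapered to 4 mm. The half is bolted on an aluminium carriage that slides along y, up to 42 mm either way, with about 1 N of friction while unlocked.
- cover_center (a point): Centre of the loose green upper half (cover), half-way up its 46 mm: 23 mm above its underside. Starts upright on the tray's floor (floor 4 mm thick). z is up, x across, y along the line of its two holes. Fully home, this point is 23 mm above point housing_face and the dowel tips show 5 mm above its flange. It fits the dowels either way round.
- spring_top (a point): Centre of the top of a brass spring plunger, 34 mm diameter, in the middle of the lower half's face. It stands 5 mm proud of the face, needs about 5 N to start down and 9 to 10 N to come flush, so it keeps an unpressed cover 5 mm off the face.
- tray: Fixed red sheet-metal parts tray, 220 x 220 mm with a rim 16 mm high; origin under its centre on the table.
- fixture: Fixed steel bed of the holding fixture, 210 mm (x, from -135 to +75 mm) by 260 mm (y), 16 mm thick; origin on the table, under the slide's centre line in the middle of its travel. The knob axis is at x = -100 mm, y = 0. z is up.
- cover: The upper half itself, about 0.3 kg; origin at the centre of its underside. Flange 68 mm (x) by 100 mm (y), 12 mm thick, with two 12 mm through holes at y = -36 and +36 mm (x = 0). In the middle on it stands a block 44 mm (x) by 46 mm (y), 34 mm high: the place to grip.
- jar_center (a point): Bystander: centre of a black jar with white lid, 68 mm diameter, 85 mm high.
- plate_center (a point): Bystander: centre of a blue polisher backing plate, 120 mm diameter, 26 mm high, lying flat.
- screwdriver_grip (a point): Bystander: handle of a screwdriver lying on the table, about 200 mm long.
Not all that is in view belongs to the job. Of the things shaped like the cover, the green one is meant.

How it is judged:
By the outcome, as a careful person would: the job done as asked, in the order asked, and still so for the second after the job is handed in, while the arm keeps its last pose, push and grip.
It also fails if it takes over 58 s, if anything falls off the work surface, if the arm or the gripper's body presses on something with over 40 N, if the wrist force passes 120 N, or if a joint passes its speed limit or range.

## Robot

A 6-joint arm with a two-finger parallel gripper is mounted at the origin on the work surface. World frame = base frame: x ahead of the robot, y to its left, z up, the work surface at z = 0. Lengths are in m, angles in rad, forces in N, time in s.
With the tool pointing down it reaches from about 0.375 to 0.925 m from the base axis. Payload 5.7 kg.
Tool frame: the origin (TCP) lies between the finger pads; the fingertips stand 8 mm ahead of it and the grasp point (between the pads) lies 11 mm behind it (tcp_to_tips is the z of the fingertips in the tool frame, in m); z points along the fingers, x is the direction in which the jaws open and shut, and the axes are right-handed (so a half turn about z gives the same grasp; the last joint's range is limited). The gripper opens to 88 mm and grips with 3 to 60 N. Pads are 20 mm wide; open, the fingers measure 115 mm over their backs; the gripper's body (75 mm by 178 mm) begins 61 mm behind the grasp point.
Start: joints at [1.051, 0.359, 1.51, -0, 1.272, -0.115], TCP at [0.236, 0.551, 0.231] pointing down, gripper open.
Joint ranges: [-2.97, 2.97], [-1.01, 2.36], [0.21, 2.38], [-0.96, 4.11], [0.2, 2.71], [-2.98, 2.98]. Speed limits (rad/s): [2.39, 2.39, 3.14, 3.14, 3.14, 3.14].

## Interface

Orientations are given as a 3x3 rotation matrix whose columns are the frame's x, y, z axes.
In Python, from bench import get_obs, grab_frame, calibration, job_done, masks_of, tcp_to_tips gives the robot as it stands.
- The arm moves only by the tool servo_tool, never from a script. Its argument "moves" is text: rows parted by semicolons, each of 7 numbers parted by spaces: the turn, a rotation vector about the tool's x, y, z in degrees, then the shift along the tool's x, y, z in mm, then the closure, from -1 (fully open) to 1 (shut). A call has 1 to 12 rows; each row is the pose to reach, as a shift and turn from the pose commanded when the call began, along the tool's axes at that moment; what a row does not reach only later rows make up. A row lasts 1/12 s, in which the tool goes at most 41.7 mm and 7.16 degrees, less where a joint would pass 70% of its speed; a pose out of reach is approached as far as the arm can. A call with a gripper value outside its range is refused whole. The fingers move at their own pace and stop on an object; "newtons" is the grip in N (left out, the last holds). Time passes only in rows, so rows that repeat a pose let the fingers close. It gives the time, the measured TCP pose, the force and the opening at its end, in the units of the state.
- get_obs(): the state, without advancing time (a new reading comes with each control period).
- grab_frame(name): name is "side" or "top" or "wrist"; returns the picture (400x640x3 uint8, red, green, blue); there is no depth.
- calibration(name): a dict with "intrinsics" (3x3 intrinsics, pixels), "eye" and "orientation" of the camera in the world; the wrist camera has in their place "mount" (4x4, takes a point from camera to tool coordinates, whose origin is the TCP and whose axes are the tool frame's). Camera axes: x right, y down, z forward; pixel columns grow to the right and rows downward; lengths in m; the calibration is good to about 2 mm. The wrist camera is an equidistant fisheye: a pixel r from the principal point sees the ray r / f radians off the axis. A picture is of the moment at which its call begins: read the wrist's pose just before it. calibration takes no time and is no camera call.
- job_done(): hands the job in, once; it reports no verdict.
Trained networks look in the newest picture that a camera, given by its name, has taken for a name from the list of things; names that differ only in an ending like _2 or _b are one class to them, and where a whole thing is asked for, a point or a joint stands for the part that bears it (a point fixed in the world has none). Each returns a list of dicts, best first, with "p" (0 to 1); they miss things now and then, are a little off and sometimes report something else, mostly with a low value. They report only what shows in the picture. A call takes as long as a camera call. They do not tell look-alikes from the thing itself.
- masks_of(camera, target): "mask" (400x640 bool, what is visible of it) and "box" ([left, top, right, bottom] in pixels, round what is visible of it).
The state is a dict: "time": time; "qpos": joint angles; "joint_vel": joint speeds; "joint_efforts": joint torques, N m; "ee_pos": TCP position; "ee_rot": TCP orientation; "wrist_force": force on the tool from outside, world axes, zero at the start; "torque": the same for the moment, N m; "grip_width": finger opening in m.
Only numpy, scipy, OpenCV 4.12 (cv2) and the standard library are available. Lean on these libraries where they do the work, as an engineer would, in place of code of your own. Each camera call takes 0.05 s, during which the arm holds its last target. There are 200 camera calls.

## Working session

There is one attempt and no reset: what is moved stays moved. The work goes in short steps, Python scripts to look and compute and a tool call to move; the robot and the scene stay as the last step left them, time stands still between calls to the robot, and variables do not carry over. Pictures are saved under pics/ and viewed, about 8 in all and at most 12, crops included, and the job is handed in when it is done.

Besides the shell and the picture viewer there is one more tool, called as name(argument=value, ...), one argument or row to a line, values as JSON. servo_tool: Moves the arm, as the interface text tells. Its arguments: {"type":"object","properties":{"moves":{"type":"string"},"newtons":{"type":"number"}},"required":["moves"]}

```bash
mkdir -p pics; ls; cat > h.py <<'E'
import numpy as np, cv2
from bench import *
def ray(cam,u,v,T=None):
    c=calibration(cam);K=np.array(c["intrinsics"])
    return np.array(c["eye"]),np.array(c["orientation"])@np.linalg.inv(K)@[u,v,1]
def onz(cam,u,v,z):
    e,d=ray(cam,u,v); return e+d*(z-e[2])/d[2]
def wray(u,v,p,R):
    c=calibration("wrist");K=np.array(c["intrinsics"]);M=np.array(c["mount"])
    a=np.array([(u-K[0,2])/K[0,0],(v-K[1,2])/K[1,1]]);r=np.hypot(*a)
    d=np.r_[np.sin(r)*a/max(r,1e-9),np.cos(r)]
    R=np.array(R); return np.array(p)+R@M[:3,3],R@M[:3,:3]@d
def wonz(u,v,z,p,R):
    e,d=wray(u,v,p,R); return e+d*(z-e[2])/d[2]
def save(n,im): cv2.imwrite(f"pics/{n}.png",im[:,:,::-1])
E
python3 - <<'E'
from h import *
np.set_printoptions(precision=4,suppress=True)
for c in("top","side"):
    im=grab_frame(c);save(c,im);k=calibration(c);print(c,k["eye"],k["orientation"],k["intrinsics"])
    for t,z in(("knob_grip",.088),("housing_face",.071),("cover",.05),("tray",.016),("fixture",.016),("jar_center",.085)):
        for m in masks_of(c,t)[:3]:
            b=m["box"];ys,xs=np.nonzero(m["mask"]);print(t,round(m["p"],2),np.round(b),onz(c,xs.mean(),ys.mean(),z))
o=get_obs();print(o)
print(calibration("wrist"))
a=cv2.imread("pics/top.png");
E
```

```text
pics
top [ 0.4769 -0.0015  1.3065] [[-0.0038 -0.9949  0.1007]
 [-0.9999  0.0026 -0.0116]
 [ 0.0113 -0.1007 -0.9949]] [[436.0858   0.     319.891 ]
 [  0.     436.0858 200.3955]
 [  0.       0.       1.    ]]
knob_grip 0.71 [229. 235. 245. 247.] [0.4897 0.2198 0.088 ]
housing_face 0.79 [218. 192. 260. 236.] [0.5689 0.2128 0.071 ]
cover 0.67 [356. 179. 393. 210.] [ 0.6179 -0.1693  0.05  ]
cover 0.65 [368. 266. 404. 288.] [ 0.3919 -0.2064  0.05  ]
cover 0.65 [352. 108. 390. 145.] [ 0.8225 -0.1618  0.05  ]
tray 0.75 [356. 182. 391. 208.] [ 0.6218 -0.1744  0.016 ]
tray 0.65 [334. 151. 411. 237.] [ 0.6207 -0.1686  0.016 ]
tray 0.21 [227. 231. 248. 250.] [0.4904 0.2327 0.016 ]
fixture 0.96 [196. 183. 288. 259.] [0.558  0.2161 0.016 ]
fixture 0.53 [227. 234. 244. 247.] [0.4904 0.2323 0.016 ]
jar_center 0.91 [295. 137. 318. 162.] [0.7433 0.0245 0.085 ]
side [ 0.2095 -0.7325  1.1004] [[ 0.8716 -0.373   0.3181]
 [-0.4901 -0.678   0.5478]
 [ 0.0113 -0.6333 -0.7738]] [[447.0347   0.     317.8821]
 [  0.     447.0347 203.6705]
 [  0.       0.       1.    ]]
knob_grip 0.65 [292. 216. 398. 307.] [ 0
[... 911 characters left out ...]
t_efforts': array([ -0.0032, -51.5185, -27.1079,   0.0673,   0.025 ,  -0.    ]), 'ee_pos': array([0.2363, 0.5515, 0.2307]), 'ee_rot': array([[ 0.3938,  0.9192, -0.    ],
       [ 0.9192, -0.3938, -0.    ],
       [-0.    , -0.    , -1.    ]]), 'wrist_force': array([ 0.0516, -0.649 , -0.2895]), 'torque': array([-0.0419, -0.0168, -0.0305]), 'grip_width': 0.08789027658371718}
{'intrinsics': array([[309.7069,   0.    , 321.8168],
       [  0.    , 309.7069, 201.5836],
       [  0.    ,   0.    ,   1.    ]]), 'mount': array([[ 1.    , -0.0002, -0.0002,  0.    ],
       [ 0.0003,  0.9682,  0.2502, -0.0675],
       [ 0.0001, -0.2502,  0.9682, -0.1539],
       [ 0.    ,  0.    ,  0.    ,  1.    ]])}
```

```bash
python3 -c "
import cv2,numpy as np
a=cv2.imread('pics/top.png')[90:310,180:440];cv2.imwrite('pics/topc.png',cv2.resize(a,None,fx=3,fy=2.7,interpolation=2)[:594])"
```

```text
(no output)
```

View pics/topc.png

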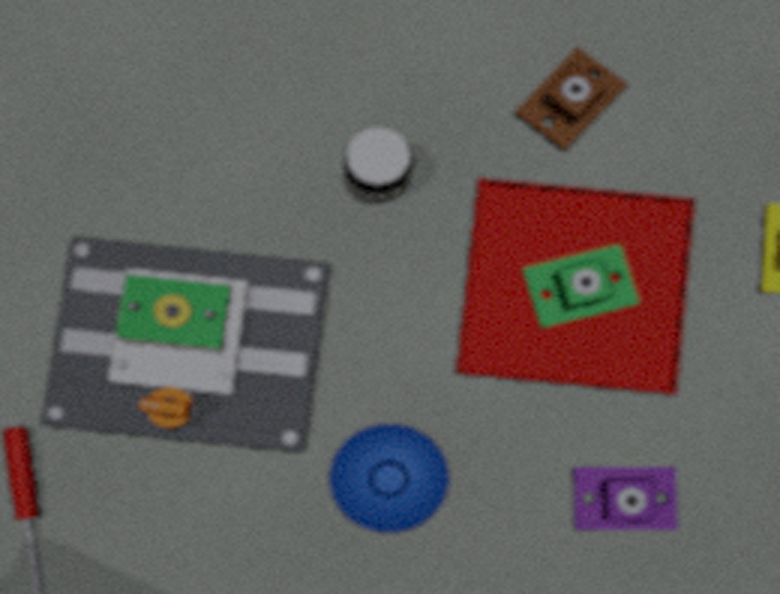

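The top crop shows the fixture at left, with the orange knob at crop (165,407). The green cover is in the tray at (583,285), and there are purple, brown and yellow decoys. I'm moving above the knob for a closer look.

servo_tool(
  moves="0 0 79 -201 361 10 0.2;0 0 79 -201 361 10 0.2;0 0 79 -201 361 10 0.2;0 0 79 -201 361 10 0.2;0 0 79 -201 361 10 0.2;0 0 79 -201 361 10 0.2;0 0 79 -201 361 10 0.2;0 0 79 -201 361 10 0.2;0 0 79 -201 361 10 0.2;0 0 79 -201 361 10 0.2;0 0 79 -201 361 10 0.2;0 0 79 -201 361 10 0.2",
)

```text
time: 1.7
ee_pos: [0.4904, 0.2227, 0.2207]
ee_rot: [[0.976, -0.22, 0.0], [-0.22, -0.976, -0.0], [0.0, -0.0, -1.0]]
wrist_force: [-0.9, -0.0, 0.2]
grip_width: 0.0351
```

```bash
python3 - <<'E'
from h import *
np.set_printoptions(precision=4,suppress=True)
o=get_obs();im=grab_frame("wrist");save("w1",im)
p,R=o["ee_pos"],o["ee_rot"];print(o["time"],p,R,o["grip_width"])
hsv=cv2.cvtColor(im,cv2.COLOR_RGB2HSV)
for n,lo,hi in(("orange",(5,130,90),(18,255,255)),("green",(45,90,50),(80,255,255))):
    m=cv2.inRange(hsv,lo,hi);k,l,s,c=cv2.connectedComponentsWithStats(m)
    for i in range(1,k):
        if s[i,4]>150:
            r=cv2.minAreaRect(np.argwhere(l==i)[:,::-1].astype(np.float32));b=cv2.boxPoints(r);print(n,s[i],c[i],b)
            if n=="green":print([wonz(*q,.071,p,R) for q in b])
for m in masks_of("wrist","knob_grip")[:2]:print(m["p"],m["box"])
# top-cam green objects
t=cv2.imread("pics/top.png");h=cv2.cvtColor(t,cv2.COLOR_BGR2HSV);m=cv2.inRange(h,(45,90,50),(80,255,255))
k,l,s,c=cv2.connectedComponentsWithStats(m)
for i in range(1,k):
    if s[i,4]>100:
        b=cv2.minAreaRect(np.argwhere(l==i)[:,::-1].astype(np.float32));print("top green",b,onz("top",*b[0],.016),onz("top",*b[0],.071))
E
```

```text
1.7 [0.4904 0.2227 0.2207] [[ 0.9756 -0.2197  0.0004]
 [-0.2197 -0.9756 -0.    ]
 [ 0.0004 -0.0001 -1.    ]] 0.035075963888153684
orange [302 171  31  45 690] [316.2101 192.9435] [[298.5463 173.8829]
 [324.7707 168.2634]
 [334.4    213.2   ]
 [308.1756 218.8195]]
orange [328 170  12  31 175] [334.1829 185.1714] [[327.3247 170.1174]
 [336.1449 168.5835]
 [341.4146 198.8844]
 [332.5945 200.4184]]
green [ 383  126   65   98 4455] [414.8164 173.066 ] [[382.0104 129.8291]
 [444.9243 125.8133]
 [450.9081 219.5591]
 [387.9942 223.5748]]
[array([0.5625, 0.2704, 0.071 ]), array([0.6292, 0.2627, 0.071 ]), array([0.622 , 0.1614, 0.071 ]), array([0.5512, 0.1738, 0.071 ])]
0.87 [302.3, 167.6, 340.9, 218.2]
top green ((373.1099853515625, 195.53736877441406), (22.22340202331543, 33.30289840698242), 75.0685806274414) [ 0.6216 -0.1754  0.016 ] [ 0.6155 -0.1679  0.071 ]
top green ((237.0255889892578, 205.0324249267578), (35.11079025268555, 22.842464447021484), 6.709836959838867) [0.5943 0.2292 0.016 ] [0.5893 0.2193 0.071 ]
```

View pics/w1.png

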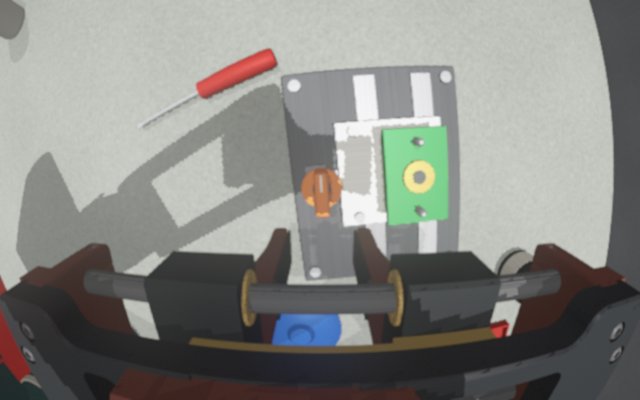

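```bash
python3 - <<'E'
from h import *
a=cv2.imread("pics/w1.png")[155:235,285:385];cv2.imwrite("pics/w1c.png",cv2.resize(a,None,fx=7,fy=7,interpolation=2))
E
```

```text
(no output)
```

View pics/w1c.png

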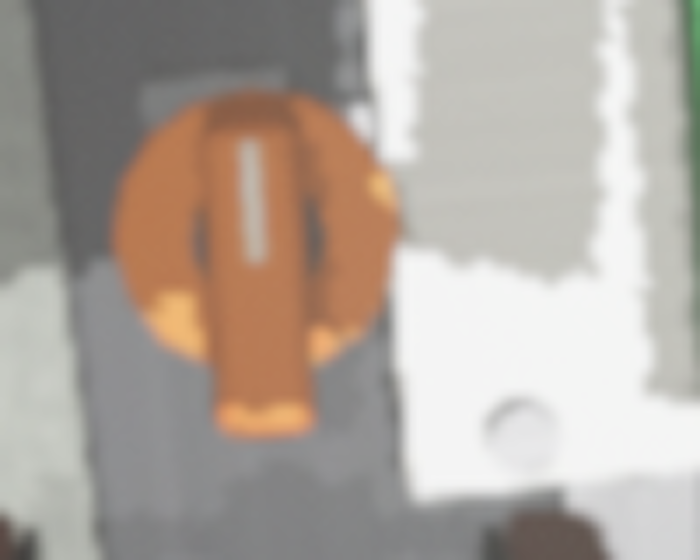

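```bash
python3 - <<'E'
from h import *
np.set_printoptions(precision=4,suppress=True)
p=np.array([.4904,.2227,.2207]);R=np.array([[.9756,-.2197,0],[-.2197,-.9756,0],[0,0,-1]])
f=lambda a,b,z:wonz(285+a/7,155+b/7,z,p,R)
A,B=f(255,130,.088),f(265,408,.088);B2=f(265,435,.088)
print(A,B,B2,np.linalg.norm(A-B),np.linalg.norm(A-B2)); d=A-B;print("bar normal yaw",np.degrees(np.arctan2(d[1],d[0]))-90)
C=(A+B)/2;print(C,R.T@(C-p));print("disc",[f(*q,.054) for q in((115,230),(400,230),(258,92),(258,365))])
E
```

```text
[0.4951 0.2431 0.088 ] [0.4879 0.205  0.088 ] [0.4871 0.2012 0.088 ] 0.03877571180363716 0.04267528358810862
bar normal yaw -10.685142443332893
[0.4915 0.2241 0.088 ] [ 0.0008 -0.0016  0.1327]
disc [array([0.4699, 0.2275, 0.054 ]), array([0.5119, 0.218 , 0.054 ]), array([0.4956, 0.2432, 0.054 ]), array([0.4863, 0.2021, 0.054 ])]
```

servo_tool(
  moves="0 0 -2 1 0 41 0.2;0 0 -2 1 0 82 0.2;0 0 -2 1 0 120 0.2;0 0 -2 1 0 145 0.2;0 0 -2 1 0 154 0.2;0 0 -2 1 0 154 0.2;0 0 -2 1 0 154 1;0 0 -2 1 0 154 1;0 0 -2 1 0 154 1;0 0 -2 1 0 154 1;0 0 -2 1 0 154 1",
  newtons=30,
)

```text
time: 2.72
ee_pos: [0.4905, 0.225, 0.0684]
ee_rot: [[0.984, -0.177, 0.002], [-0.177, -0.984, 0.001], [0.002, -0.002, -1.0]]
wrist_force: [-2.2, 2.4, 6.2]
grip_width: 0.0137
```

servo_tool(
  moves="0 0 7 0 0 0 1;0 0 14 0 0 0 1;0 0 21 0 0 0 1;0 0 28 0 0 0 1;0 0 35 0 0 0 1;0 0 42 0 0 0 1;0 0 49 0 0 0 1;0 0 56 0 0 0 1;0 0 63 0 0 0 1;0 0 70 0 0 0 1;0 0 76 0 0 0 1;0 0 76 0 0 0 1",
)

```text
time: 3.72
ee_pos: [0.4924, 0.2229, 0.0684]
ee_rot: [[0.062, -0.998, 0.005], [-0.998, -0.062, -0.002], [0.002, -0.005, -1.0]]
wrist_force: [4.2, -8.7, 3.4]
grip_width: 0.014
```

servo_tool(
  moves="0 0 4 0 0 0 1;0 0 8 0 0 0 1;0 0 10 0 0 0 1;0 0 11 0 0 0 1;0 0 11 0 0 0 1",
)

```text
time: 4.13
ee_pos: [0.4924, 0.2226, 0.0684]
ee_rot: [[-0.123, -0.992, 0.005], [-0.992, 0.123, -0.003], [0.002, -0.005, -1.0]]
wrist_force: [3.0, -9.7, 3.9]
grip_width: 0.0138
```

```bash
python3 - <<'E'
from h import *
o=get_obs();R=o["ee_rot"];print(o["time"],np.degrees(np.arctan2(R[1,0],R[0,0])),o["wrist_force"],o["torque"],o["grip_width"],o["ee_pos"],o["qpos"])
E
```

```text
4.1333 -97.09379263448214 [ 3.02824561 -9.72674977  3.9022184 ] [-1.67628314 -0.31068111  0.61654984] 0.013811950638789311 [0.49241742 0.2225729  0.06840641] [ 0.29941155  0.47525514  1.80713631 -0.00522275  0.85535546  1.99743104]
```

servo_tool(
  moves="0 0 2 0 0 0 1;0 0 3 0 0 0 1;0 0 3 0 0 0 1",
)

```text
time: 4.38
ee_pos: [0.4925, 0.2226, 0.0684]
ee_rot: [[-0.174, -0.985, 0.005], [-0.985, 0.174, -0.003], [0.002, -0.006, -1.0]]
wrist_force: [4.0, -9.4, 3.6]
grip_width: 0.0148
```

```bash
python3 - <<'E'
from h import *
o=get_obs();R=o["ee_rot"];print(o["time"],np.degrees(np.arctan2(R[1,0],R[0,0])),o["wrist_force"],o["torque"],o["grip_width"],o["ee_pos"])
E
```

```text
4.3833 -100.0367257690153 [ 4.02544294 -9.43002724  3.61889442] [-1.60710477 -0.34145169  0.95308769] 0.014789393825463794 [0.49253387 0.22255008 0.06842726]
```

servo_tool(
  moves="0 0 0 0 0 0 0.2;0 0 0 0 0 0 0.2;0 0 0 0 0 0 0.2;0 0 0 0 0 -20 0.2;0 0 0 0 0 -60 -1;0 0 0 0 0 -100 -1;0 0 0 0 0 -140 -1;0 0 0 0 0 -150 -1;0 0 0 0 0 -150 -1",
)

```text
time: 5.13
ee_pos: [0.4923, 0.2254, 0.2206]
ee_rot: [[-0.177, -0.984, 0.008], [-0.984, 0.177, 0.003], [-0.004, -0.007, -1.0]]
wrist_force: [0.3, 0.0, -1.1]
grip_width: 0.0653
```

```bash
python3 - <<'E'
from h import *
np.set_printoptions(precision=4,suppress=True)
o=get_obs();im=grab_frame("wrist");save("w2",im)
p,R=o["ee_pos"],o["ee_rot"];print(o["time"],p,R,o["grip_width"],o["wrist_force"],o["torque"])
np.savez("w2.npz",p=p,R=R)
E
```

```text
5.1333 [0.4923 0.2254 0.2206] [[-0.1766 -0.9843  0.0076]
 [-0.9843  0.1766  0.0026]
 [-0.0039 -0.007  -1.    ]] 0.06532038111351335 [ 0.3361  0.0011 -1.1412] [-0.0413  0.1442 -0.0254]
```

View pics/w2.png

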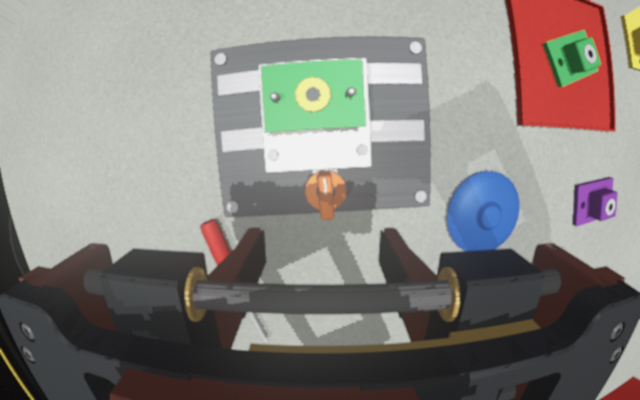

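The knob now lies across the slide, pointing along the fixture's x. I'm measuring it and the dowels from this picture.

```bash
python3 - <<'E'
import cv2
a=cv2.imread("pics/w2.png")[50:225,245:385];cv2.imwrite("pics/w2c.png",cv2.resize(a[:, :],None,fx=3.4*1.6,fy=3.4,interpolation=2))
E
```

```text
(no output)
```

View pics/w2c.png

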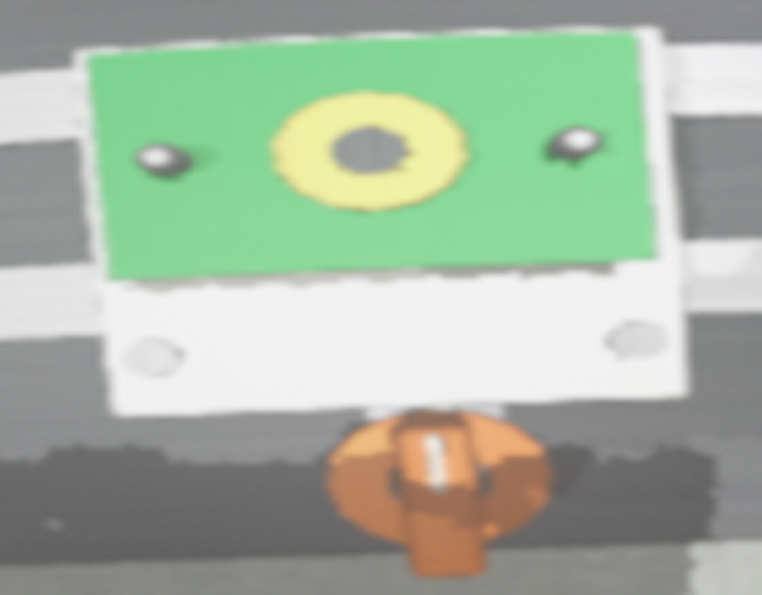

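```bash
python3 - <<'E'
from h import *
np.set_printoptions(precision=4,suppress=True)
d=np.load("w2.npz");p,R=d["p"],d["R"]
f=lambda a,b,z:wonz(245+a/5.44,50+b/3.4,z,p,R)
yaw=lambda v:np.degrees(np.arctan2(v[1],v[0]))
L,Q=f(157,157,.088),f(578,140,.088);print("dowels",L,Q,np.linalg.norm(L-Q),(L+Q)/2,"yaw",yaw(L-Q)-90)
print("spring",f(370,151,.076))
c=[f(*q,.071) for q in((90,57),(640,32),(655,260),(107,279))];print(c,np.mean(c,0),yaw(c[0]-c[1])-90,yaw(c[3]-c[2])-90)
a,b=f(432,426,.088),f(448,574,.088);print("bar",np.linalg.norm(a-b),yaw(a-b),(a+b)/2)
# cover in tray
im=cv2.imread("pics/w2.png");m=cv2.inRange(cv2.cvtColor(im,cv2.COLOR_BGR2HSV),(45,90,50),(80,255,255))
for u,v in((593,54),):print("block top",wonz(u,v,.05,p,R))
E
```

```text
dowels [0.5942 0.2524 0.088 ] [0.5857 0.1817 0.088 ] 0.071222719428128 [0.5899 0.217  0.088 ] yaw -6.818996170985258
spring [0.5899 0.2168 0.076 ]
[array([0.6284, 0.2615, 0.071 ]), array([0.6174, 0.163 , 0.071 ]), array([0.5508, 0.1721, 0.071 ]), array([0.5632, 0.2703, 0.071 ])] [0.5899 0.2167 0.071 ] -6.387147297120606 -7.180959708086718
bar 0.04271284074277044 -6.24946306012971 [0.4913 0.222  0.088 ]
block top [ 0.6226 -0.1863  0.05  ]
```

servo_tool(
  moves="0 0 -114 372 -197 0 -1;0 0 -114 372 -197 0 -1;0 0 -114 372 -197 0 -1;0 0 -114 372 -197 0 -1;0 0 -114 372 -197 0 -1;0 0 -114 372 -197 0 -1;0 0 -114 372 -197 0 -1;0 0 -114 372 -197 0 -1;0 0 -114 372 -197 0 -1;0 0 -114 372 -197 0 -1;0 0 -114 372 -197 0 -1;0 0 -114 372 -197 0 -1",
)

```text
time: 6.18
ee_pos: [0.6183, -0.1822, 0.2132]
ee_rot: [[0.949, -0.314, -0.003], [-0.314, -0.95, -0.001], [-0.002, 0.002, -1.0]]
wrist_force: [0.0, -1.1, 0.6]
grip_width: 0.088
```

servo_tool(
  moves="0 0 -7 0 0 0 -1;0 0 -14 0 0 0 -1;0 0 -21 0 0 0 -1;0 0 -28 0 0 0 -1;0 0 -28 0 0 0 -1",
)

```text
time: 6.6
ee_pos: [0.6163, -0.176, 0.2134]
ee_rot: [[0.985, 0.171, -0.005], [0.171, -0.985, 0.002], [-0.005, -0.003, -1.0]]
wrist_force: [0.1, 0.5, -0.5]
grip_width: 0.0879
```

```bash
python3 - <<'E'
from h import *
np.set_printoptions(precision=4,suppress=True)
o=get_obs();im=grab_frame("wrist")
p,R=o["ee_pos"],o["ee_rot"];print(o["time"],p,R,o["grip_width"])
np.savez("w3.npz",p=p,R=R);cv2.imwrite("pics/w3full.png",im[:,:,::-1])
m=cv2.inRange(cv2.cvtColor(im,cv2.COLOR_RGB2HSV),(45,90,40),(80,255,255));k,l,s,c=cv2.connectedComponentsWithStats(m)
i=1+np.argmax(s[1:,4]);x,y,w,h=s[i,:4];print(s[i])
x-=12;y-=12;w+=24;h+=24;f=min(800/w,600/h);print("crop",x,y,f)
save("w3",cv2.resize(im[y:y+h,x:x+w],None,fx=f,fy=f,interpolation=2))
E
```

```text
6.6 [ 0.6163 -0.176   0.2134] [[ 0.9853  0.171  -0.0049]
 [ 0.171  -0.9853  0.002 ]
 [-0.0045 -0.0028 -1.    ]] 0.08788741311476563
[ 295  140   61   73 2024]
crop 283 128 6.185567010309279
```

View pics/w3.png

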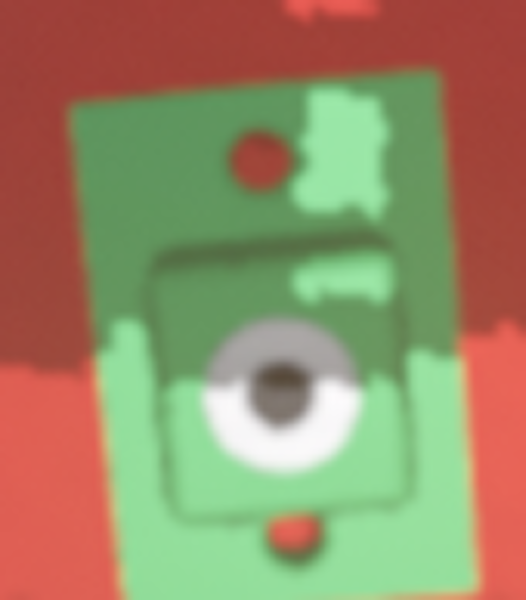

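```bash
python3 - <<'E'
from h import *
np.set_printoptions(precision=4,suppress=True)
d=np.load("w3.npz");p,R=d["p"],d["R"];F=6.185567
f=lambda a,b,z:wonz(283+a/F,128+b/F,z,p,R)
yaw=lambda v:np.degrees(np.arctan2(v[1],v[0]))
c=[f(*q,.016) for q in((70,103),(438,70),(478,585),(123,600))]
print("flange",c,np.linalg.norm(c[1]-c[0]),np.linalg.norm(c[2]-c[1]),yaw(c[1]-c[0]),yaw(c[1]-c[2])-90,yaw(c[0]-c[3])-90)
b=[f(*q,.050) for q in((155,268),(396,250),(412,502),(180,522))]
print("block",np.mean(b,0),np.linalg.norm(b[1]-b[0]),np.linalg.norm(b[2]-b[1]),yaw(b[1]-b[0]),yaw(b[1]-b[2])-90)
C=f(282,395,.05);h=f(261,161,.016);print("disc",C,"hole",h,np.linalg.norm((C-h)[:2]),yaw(h-C)-90)
print("tool yaw",yaw(R[:,0]))
E
```

```text
flange [array([ 0.5776, -0.1378,  0.016 ]), array([ 0.643 , -0.1202,  0.016 ]), array([ 0.6696, -0.2158,  0.016 ]), array([ 0.6023, -0.2305,  0.016 ])] 0.06768450952377857 0.09920266504446337 15.061758303582128 15.564321551457454 14.916333924895426
block [ 0.624  -0.1765  0.05  ] 0.04047284127654855 0.043921804333442636 14.262252989522745 14.480708252203186
disc [ 0.6236 -0.1779  0.05  ] hole [ 0.614  -0.1425  0.016 ] 0.03667897703329548 15.152422199090424
tool yaw 9.848241015266716
```

servo_tool(
  moves="0 0 -5 8 2 0 -1;0 0 -5 8 2 40 -1;0 0 -5 8 2 80 -1;0 0 -5 8 2 120 -1;0 0 -5 8 2 155 -1;0 0 -5 8 2 178 -1;0 0 -5 8 2 184 -1;0 0 -5 8 2 184 -1;0 0 -5 8 2 184 -1",
)

```text
time: 7.4
ee_pos: [0.6264, -0.1773, 0.0328]
ee_rot: [[0.968, 0.25, -0.0], [0.25, -0.968, -0.0], [-0.0, -0.0, -1.0]]
wrist_force: [0.1, -0.7, 0.2]
grip_width: 0.0879
```

servo_tool(
  moves="0 0 -1 -3 0 3 -1;0 0 -1 -3 0 5 -1;0 0 -1 -3 0 5 -1;0 0 -1 -3 0 5 1;0 0 -1 -3 0 5 1;0 0 -1 -3 0 5 1;0 0 -1 -3 0 5 1;0 0 -1 -3 0 5 1;0 0 -1 -3 0 5 1",
  newtons=50,
)

```text
time: 8.15
ee_pos: [0.6233, -0.178, 0.0277]
ee_rot: [[0.963, 0.269, -0.0], [0.269, -0.963, -0.0], [-0.0, 0.0, -1.0]]
wrist_force: [-0.1, 0.2, -0.2]
grip_width: 0.0513
```

servo_tool(
  moves="0 0 0 0 0 0 1;0 0 0 0 0 0 1;0 0 0 0 0 0 1;0 0 0 0 0 -10 1;0 0 0 0 0 -40 1;0 0 0 0 0 -80 1;0 0 0 0 0 -120 1;0 0 0 0 0 -150 1;0 0 0 0 0 -150 1;0 0 0 0 0 -150 1",
)

```text
time: 8.98
ee_pos: [0.6244, -0.1784, 0.1799]
ee_rot: [[0.963, 0.269, 0.004], [0.269, -0.963, -0.002], [0.003, 0.003, -1.0]]
wrist_force: [0.3, 0.9, -4.0]
grip_width: 0.044
```

servo_tool(
  moves="0 0 22 73 -389 0 1;0 0 22 73 -389 0 1;0 0 22 73 -389 0 1;0 0 22 73 -389 0 1;0 0 22 73 -389 0 1;0 0 22 73 -389 0 1;0 0 22 73 -389 0 1;0 0 22 73 -389 0 1;0 0 22 73 -389 0 1;0 0 22 73 -389 0 1;0 0 22 73 -389 0 1;0 0 22 73 -389 0 1",
)

```text
time: 9.98
ee_pos: [0.5867, 0.2172, 0.1749]
ee_rot: [[0.994, -0.108, -0.005], [-0.108, -0.994, -0.002], [-0.005, 0.002, -1.0]]
wrist_force: [-0.9, -0.6, -2.8]
grip_width: 0.0437
```

servo_tool(
  moves="0 0 0 0 0 20 1;0 0 0 0 0 36 1;0 0 0 0 0 36 1;0 0 0 0 0 36 1",
)

```text
time: 10.32
ee_pos: [0.5874, 0.2145, 0.1397]
ee_rot: [[0.994, -0.113, -0.005], [-0.113, -0.994, -0.002], [-0.005, 0.002, -1.0]]
wrist_force: [-0.2, -0.1, -3.4]
grip_width: 0.0435
```

```bash
python3 - <<'E'
from h import *
np.set_printoptions(precision=4,suppress=True)
o=get_obs();im=grab_frame("wrist")
p,R=o["ee_pos"],o["ee_rot"];print(o["time"],p,R,o["grip_width"],o["wrist_force"],np.degrees(np.arctan2(R[1,0],R[0,0])))
np.savez("w4.npz",p=p,R=R)
save("w4full",im);save("w4",cv2.resize(im[120:270,240:400],None,fx=4.8,fy=4,interpolation=2))
E
```

```text
10.3167 [0.5874 0.2145 0.1397] [[ 0.9936 -0.1128 -0.0048]
 [-0.1128 -0.9936 -0.0017]
 [-0.0046  0.0022 -1.    ]] 0.043522330586346206 [-0.22   -0.094  -3.3612] -6.476755679283462
```

View pics/w4.png

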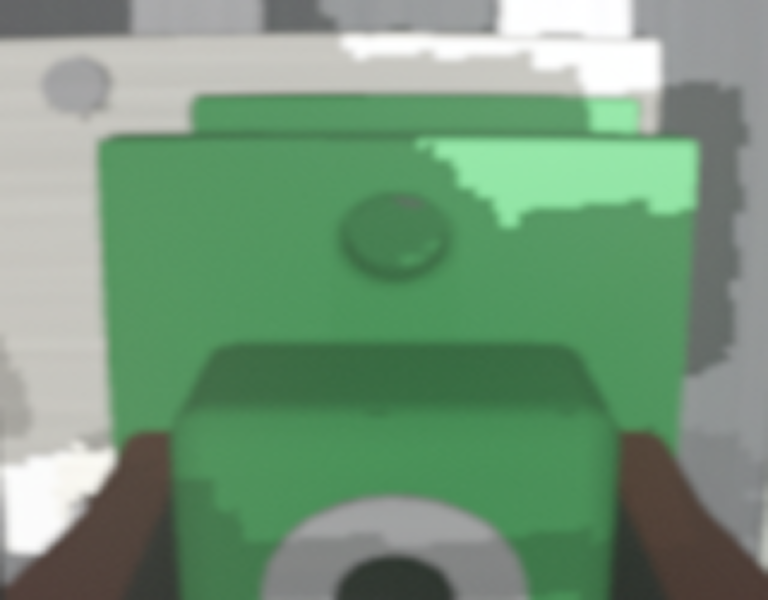

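```bash
python3 - <<'E'
from h import *
np.set_printoptions(precision=2,suppress=True)
I=np.eye(3)
f=lambda a,b,z:1000*wonz(240+a/4.8,120+b/4,z/1000,np.zeros(3),I)
z=11.7
print("hole",f(396,236,z),"rim",f(340,236,z),f(452,236,z),f(396,188,z),f(396,282,z))
print("corners",f(100,137,z),f(698,139,z))
print("block edge",f(178,412,-22.3),f(612,412,-22.3),"disc",f(395,600,-22.3))
d=np.load("w4.npz");print((d["R"].T@(np.array([.590,.217,.071])-d["p"]))*1000)
E
```

```text
hole [  0.73 -37.68  11.7 ] rim [ -5.61 -37.69  11.7 ] [  7.07 -37.69  11.7 ] [  0.73 -44.27  11.7 ] [  0.73 -31.29  11.7 ]
corners [-32.69 -51.53  11.7 ] [ 34.89 -51.26  11.7 ]
block edge [-19.83 -23.83 -22.3 ] [ 20.92 -23.8  -22.3 ] disc [  0.54  -0.34 -22.3 ]
[ 2.63 -2.96 68.65]
```

servo_tool(
  moves="0 0 0 1.6 -1.3 10 1;0 0 0 1.6 -1.3 22 1;0 0 0 1.6 -1.3 23 1;0 0 0 1.6 -1.3 23 1;0 0 0 1.6 -1.3 23 1",
)

```text
time: 10.78
ee_pos: [0.5906, 0.2173, 0.1184]
ee_rot: [[0.994, -0.111, -0.001], [-0.111, -0.994, -0.0], [-0.001, 0.0, -1.0]]
wrist_force: [-0.1, 0.3, -2.9]
grip_width: 0.0437
```

```bash
python3 - <<'E'
from h import *
np.set_printoptions(precision=4,suppress=True)
o=get_obs();im=grab_frame("wrist")
p,R=o["ee_pos"],o["ee_rot"];print(o["time"],p,R,o["grip_width"],o["wrist_force"],np.degrees(np.arctan2(R[1,0],R[0,0])))
print(R.T@(np.array([.590,.217,.071])-p)*1000)
save("w5",cv2.resize(im[140:220,270:370],None,fx=7,fy=7,interpolation=2))
E
```

```text
10.7833 [0.5906 0.2173 0.1184] [[ 0.9938 -0.1114 -0.0006]
 [-0.1114 -0.9938 -0.0002]
 [-0.0006  0.0003 -1.    ]] 0.043747871802885134 [-0.1245  0.2638 -2.9039] -6.398799739533404
[-0.5118  0.347  47.4078]
```

View pics/w5.png

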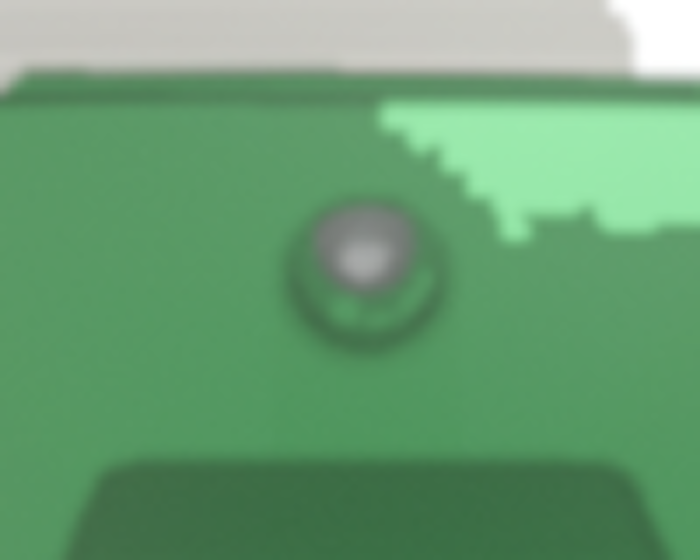

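```bash
python3 - <<'E'
from h import *
np.set_printoptions(precision=2,suppress=True)
f=lambda a,b,z:1000*wonz(270+a/7,140+b/7,z/1000,np.zeros(3),np.eye(3))
print("hole",f(366,276,11.7),f(286,276,11.7),f(446,276,11.7),f(366,200,11.7),f(366,352,11.7))
print("dowel tip",f(363,260,30.4),"dowel body",f(314,245,35.4),f(417,245,35.4))
E
```

```text
hole [  0.61 -37.44  11.7 ] [ -5.6  -37.45  11.7 ] [  6.82 -37.45  11.7 ] [  0.61 -43.41  11.7 ] [  0.61 -31.4   11.7 ]
dowel tip [  0.4  -35.43  30.4 ] dowel body [ -3.93 -35.91  35.4 ] [  5.18 -35.91  35.4 ]
```

servo_tool(
  moves="0 0 0.3 -0.2 1.8 0 1;0 0 0.3 -0.2 1.8 0 1;0 0 0.3 -0.2 1.8 5 1;0 0 0.3 -0.2 1.8 10 1;0 0 0.3 -0.2 1.8 14 1;0 0 0.3 -0.2 1.8 14 1;0 0 0.3 -0.2 1.8 14 1",
  newtons=60,
)

```text
time: 11.42
ee_pos: [0.5899, 0.2155, 0.104]
ee_rot: [[0.993, -0.117, -0.001], [-0.117, -0.993, -0.0], [-0.001, 0.001, -1.0]]
wrist_force: [-0.2, 0.2, -2.8]
grip_width: 0.0436
```

```bash
python3 - <<'E'
from h import *
np.set_printoptions(precision=4,suppress=True)
o=get_obs();im=grab_frame("wrist")
p,R=o["ee_pos"],o["ee_rot"];print(o["time"],p,R,o["grip_width"],o["wrist_force"],o["torque"],np.degrees(np.arctan2(R[1,0],R[0,0])))
save("w6",cv2.resize(im[140:220,270:370],None,fx=7,fy=7,interpolation=2))
E
```

```text
11.4167 [0.5899 0.2155 0.104 ] [[ 0.9932 -0.1167 -0.0013]
 [-0.1167 -0.9932 -0.0004]
 [-0.0012  0.0005 -1.    ]] 0.043645450783556666 [-0.1668  0.227  -2.829 ] [-0.1032  0.098   0.0485] -6.699360920799115
```

View pics/w6.png

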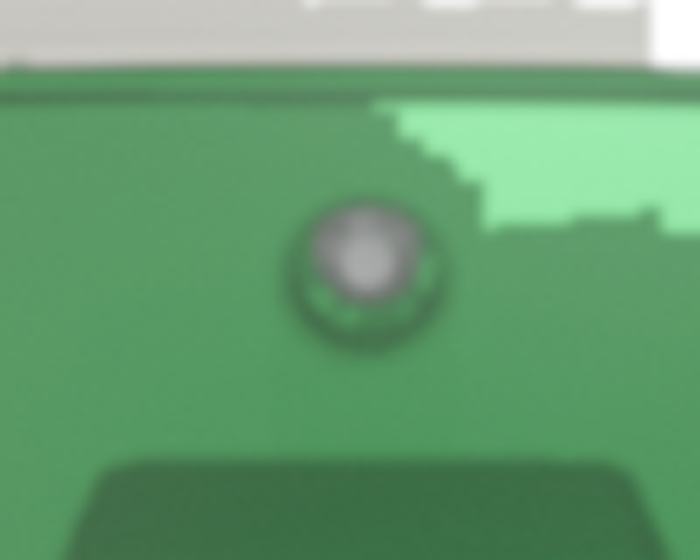

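servo_tool(
  moves="0 0 0 0 -0.3 3 1;0 0 0 0 -0.3 5 1;0 0 0 0 -0.3 7 1;0 0 0 0 -0.3 8 1;0 0 0 0 -0.3 8 1;0 0 0 0 -0.3 8 1",
)

```text
time: 11.97
ee_pos: [0.5906, 0.216, 0.0972]
ee_rot: [[0.993, -0.117, 0.001], [-0.117, -0.993, 0.0], [0.001, -0.0, -1.0]]
wrist_force: [-1.9, 0.5, 3.4]
grip_width: 0.0434
```

servo_tool(
  moves="0 0 0 0 0 1 1;0 0 0 0 0 2 1;0 0 0 0 0 3 1;0 0 0 0 0 3.5 1;0 0 0 0 0 3.5 1;0 0 0 0 0 3.5 1",
)

```text
time: 12.47
ee_pos: [0.5907, 0.216, 0.0946]
ee_rot: [[0.993, -0.117, 0.001], [-0.117, -0.993, 0.0], [0.001, -0.0, -1.0]]
wrist_force: [-3.2, -0.7, 14.2]
grip_width: 0.0438
```

servo_tool(
  moves="0 0 0 -0.5 0 1 1;0 0 0 -0.5 0 1.5 1;0 0 0 -0.5 0 1.5 1;0 0 0 -0.5 0 1.5 1;0 0 0 -0.5 0 1.5 1",
)

```text
time: 12.88
ee_pos: [0.5907, 0.216, 0.0946]
ee_rot: [[0.993, -0.117, 0.002], [-0.117, -0.993, 0.0], [0.002, -0.001, -1.0]]
wrist_force: [-5.8, -2.1, 24.5]
grip_width: 0.0436
```

```bash
python3 - <<'E'
from h import *
np.set_printoptions(precision=4,suppress=True)
o=get_obs();im=grab_frame("wrist");s=grab_frame("side")
p,R=o["ee_pos"],o["ee_rot"];print(o["time"],p,R[:,2],o["grip_width"],o["wrist_force"],o["torque"])
a=cv2.resize(im[140:230,260:380],(480,360),interpolation=2);b=cv2.resize(s[130:230,215:315],(320,360),interpolation=2)
save("w7",np.hstack([a,b]))
E
```

```text
12.8833 [0.5907 0.216  0.0946] [ 0.0021  0.0003 -1.    ] 0.04361944128721965 [-5.8249 -2.0913 24.5418] [-0.3696  1.7314  0.0314]
```

View pics/w7.png

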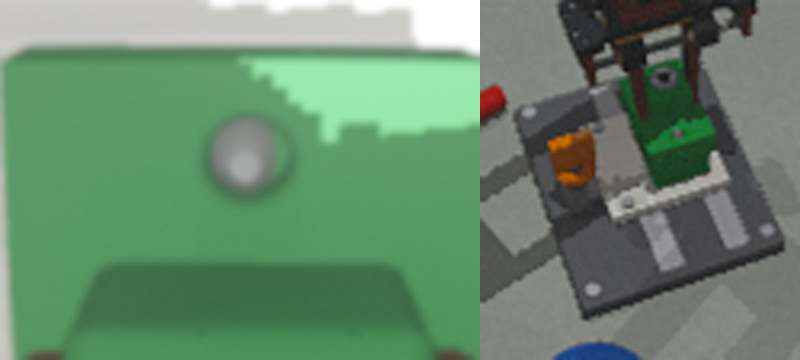

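```bash
python3 -c "
from bench import *
print(job_done());o=get_obs();print(o['ee_pos'],o['wrist_force'])"
```

```text
the job is handed in; nothing more can be done
None
the job is handed in; nothing more can be done
```

The carriage is locked, and the green cover is on both dowels and pressed home. I handed the job in at about 13 s with the gripper still holding it shut.

- **Clamp knob:** I turned it clockwise until it hit its stop, where the torque rose to about 0.95 N m. The wrist picture afterwards shows the bar lying along the fixture's x axis, to within a degree of the stop position.
- **Cover:** I gripped it across its 44 mm block and lined it up by looking at one dowel through its hole. In the last picture that dowel tip shows in its hole. I did not see the other dowel; the block hid it.
- **Seating:** The tool stopped at a height of 94.6 mm, against the 94.7 mm expected when fully home. It did not move when the measured push rose from 14 to 24.5 N, well above the spring's 9–10 N. The tool's tilt is about 0.002 rad, so the cover should be flush to within about 0.15 mm. I inferred this from height, force and tilt rather than seeing the joint line all round.
- **Left unresolved:** About 6 N of side force remained on the wrist at hand-in, and that dowel sits off-centre in its hole.
- **Other items:** I did not touch the jar, the backing plate or the screwdriver. I did not measure their positions again at the end.

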